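# Lay the tall filter carton on its back in its rest

## Task

The tall carton of filter papers stands on end in front of its low wooden rest. Tip it over into the rest so that it lies flat on its back between the side guides, window up, then slide it along the rest until its top end is fully home against the end stop. Let go of it and leave the cup and the tumbler standing where they are.

Things in the scene. Friction and masses are not known exactly. Their poses are not given: they have to be found in the camera images.
- rest: Low fixed wooden rest, 226 (x) x 176 (y) mm. Origin: centre of its underside on the worktop; z up; x runs along it from the open end (x = -113 mm) to the end stop. Floor 12 mm above the worktop. Side guides along both sides from x = -105 to +95 mm, 30 mm high overall, with sloped feet, leave a floor 136 mm wide.
- rest_edge (a point): Middle of the upper edge of the rest's open end, 113 mm from the rest's origin, 12 mm above the worktop; axes as the rest. This 12 mm step blocks the carton's bottom edge as it tips.
- rest_stop (a point): Middle of the inner face of the rest's end stop, at x = +101 mm of the rest, 24 mm above the worktop; the stop is 36 mm high overall. Axes as the rest.
- carton_center (a point): Centre of the loose stiff cardboard carton, 84 (its x) x 110 (y) x 200 (z) mm, 0.28 to 0.56 kg, evenly filled. It starts upright, z up, its +x face (the back) 4 to 14 mm before the rest's step, x within 0.09 rad of the rest's x, within 6 mm of its middle line. The front, -x, has a pale panel with a round window. This point is 100 mm up at the start, 54 mm when lying in the rest.
- carton_top (a point): Middle of the carton's top end face, 100 mm from carton_center along the carton's z. Tipped over the step, the carton comes to lie with its z along the rest's x and its bottom end near the open end of the rest, a few cm short of home; when home, its top meets the end stop and its bottom end is 14 mm inside the open end.
- tumbler_center (a point): Centre, half-way up, of a loose clear glass tumbler, 60 mm wide and 90 mm high, standing on the worktop to the left of the carton, behind its front.
- cup_center (a point): Centre of the bowl, half-way up, of a loose white espresso cup with a handle, 63 x 82 x 56 mm, standing on the worktop near the tumbler, to the left of the carton.
Mind the look-alikes: they are no part of the job. Of the things that look like the part that bears carton_center, take the one that is farthest to the robot's left at the start.

How it is judged (in metres and radians):
At the end, for the whole second after the job is handed in: The carton lies on its back, window up, flat on the rest's floor (0.1 rad, 6 mm), centred between the guides (20 mm) and in line with the rest (0.1 rad), its top end within 8 mm of the end stop; tumbler and cup are within 30 mm of where they stood (angle between carton_center's own x axis and vertical above 3.04 rad and angle between the z axis of carton_center and the x axis of rest, either way round below 0.1 rad and z of carton_center in the frame of rest between 0.048 and 0.06 m and x of carton_top in the frame of rest between 0.093 and 0.106 m and y of carton_center in the frame of rest between -0.02 and 0.02 m and distance of each of tumbler_center, cup_center from where it was at the start of the episode below 0.03 m); the robot touches nothing.
It fails at once if the tumbler is knocked over or pushed away (angle between tumbler_center's own z axis and vertical above 0.5 rad or distance of tumbler_center from where it was at the start of the episode above 0.03 m).
It fails at once if the cup is knocked over or pushed away (angle between cup_center's own z axis and vertical above 0.5 rad or distance of cup_center from where it was at the start of the episode above 0.03 m).
It also fails if it takes over 45 s, if anything falls off the work surface, if the arm or the gripper's body presses on something with over 40 N, if the wrist force passes 120 N, or if a joint passes its speed limit or range.

## Robot

A 6-joint arm with a two-finger parallel gripper is mounted at the origin on a cart in front of the work surface, level with it; the furniture and walls round the work are solid. World frame = base frame: x ahead of the robot, y to its left, z up, the work surface at z = 0. Lengths are in m, angles in degrees, forces in N, time in s.
With the tool pointing down it reaches from about 0.325 to 0.75 m from the base axis. Payload 7.6 kg.
Tool frame: the origin (TCP) lies midway between the tips of the shut fingers; the grasp point (between the pads) lies 19 mm behind it (ctrl.pinch_z is the distance from the TCP to the grasp point, in m); x points along the fingers, y is the direction in which the jaws open and shut, and the axes are right-handed (so a half turn about x gives the same grasp; the last joint's range is limited). The gripper opens to 85 mm and grips with 20 to 120 N. Pads are 22 mm wide; open, the fingers measure 114 mm over their backs; the gripper's body (76 mm by 85 mm) begins 54 mm behind the grasp point. The pads swing forward as they close: fully open they stand 13 mm farther back than shut.
Start: joints at [62.664, 2.991, 80.254, -0, 96.75, -4.028], TCP at [0.208, 0.482, 0.231] pointing down, gripper open.
Joint ranges: [-166.34, 166.34], [-52.06, 124.39], [6.96, 135.62], [-60.46, 240.46], [14.63, 156.25], [-167.68, 167.68]. Speed limits (degrees/s): [147.25, 147.25, 172.46, 180, 180, 180].

## Interface

Orientations are given as a 3x3 rotation matrix whose columns are the frame's x, y, z axes.
In Python, from station import ctrl, vision, order gives the robot as it stands.
- The arm moves only by the tool apply_moves, never from a script. Its argument "series" is text: rows parted by semicolons, each of 5 numbers parted by spaces: the shift along the tool's x, y, z in cm, then the turn about the tool's x in degrees, then the finger opening in cm, from 0 to 8.54. A call has 1 to 10 rows; each row shifts and turns the commanded pose from where the row before left it, along the tool's axes as they then stand; what a row does not reach is not made up. A row lasts 1/10 s, in which the tool goes at most 50 mm and 8.59 degrees, less where a joint would pass 70% of its speed; a pose out of reach is approached as far as the arm can. A call with a gripper value outside its range is refused whole. The fingers move at their own pace and stop on an object; the grip force is fixed at half the most. Time passes only in rows, so rows that do not move let the fingers close. It gives the time, the measured TCP pose, the force and the opening at its end, in the units of the state.
- ctrl.get_state(): the state, without advancing time (a new reading comes with each control period).
- vision.get_image(name): name is "scene" or "top" or "wrist"; returns the picture (480x640x3 uint8, red, green, blue); there is no depth.
- vision.camera_info(name): a dict with "fx", "fy", "cx", "cy" (pixels), "extrinsics" (4x4, takes a point from world to camera coordinates). Camera axes: x right, y down, z forward; pixel columns grow to the right and rows downward; lengths in m; the calibration is good to about 2 mm. A picture is of the moment at which its call begins: read the wrist's pose just before it. camera_info takes no time and is no camera call; for the wrist camera it gives the pose at the moment of the call.
- order.hand_in(): hands the job in, once; it reports no verdict.
Trained networks look in the newest picture that a camera, given by its name, has taken for a name from the list of things; names that differ only in an ending like _2 or _b are one class to them, and where a whole thing is asked for, a point or a joint stands for the part that bears it (a point fixed in the world has none). Each returns a list of dicts, best first, with "conf" (0 to 1); they miss things now and then, are a little off and sometimes report something else, mostly with a low value. They report only what shows in the picture. A call takes as long as a camera call. They do not tell look-alikes from the thing itself.
- vision.silhouettes(name, camera): "pixels" (480x640 bool, what is visible of it) and "bbox" ([left, top, width, height] in pixels, round what is visible of it).
- vision.place_of(name, camera): "location" ([row, column] in pixels: a listed point, or the origin of a listed thing).
The state is a dict: "clock": time; "qpos": joint angles; "joint_velocities": joint speeds; "tau": joint torques, N m; "position": TCP position; "tool_rot": TCP orientation; "contact_force": force on the tool from outside, world axes, zero at the start; "wrist_torque": the same for the moment, N m; "width": finger opening in m.
Only numpy, scipy, OpenCV 4.12 (cv2) and the standard library are available. Lean on these libraries where they do the work, as an engineer would, in place of code of your own. Each camera call takes 0.05 s, during which the arm holds its last target. There are 200 camera calls.

## Working session

There is one attempt and no reset: what is moved stays moved. The work goes in short steps, Python scripts to look and compute and a tool call to move; the robot and the scene stay as the last step left them, time stands still between calls to the robot, and variables do not carry over. Pictures are saved under pics/ and viewed, about 8 in all and at most 12, crops included, and the job is handed in when it is done.

Besides the shell and the picture viewer there is one more tool, called after "Call:" as name(argument=value, ...) on one line, values as JSON. apply_moves: Moves the arm, as the interface text tells. Its arguments: {"type":"object","properties":{"series":{"type":"string"}},"required":["series"]}

```bash
mkdir -p pics; cat > h.py <<'E'
import numpy as np, cv2
from station import ctrl, vision, order
def save(cam,name,crop=None,scale=1):
    im=vision.get_image(cam)
    if crop: l,t,r,b=crop; im=im[t:b,l:r]
    if scale!=1: im=cv2.resize(im,None,fx=scale,fy=scale,interpolation=cv2.INTER_CUBIC)
    cv2.imwrite('pics/'+name,im[:,:,::-1])
def P(cam):
    c=vision.camera_info(cam); K=np.array([[c['fx'],0,c['cx']],[0,c['fy'],c['cy']],[0,0,1]])
    return K,np.array(c['extrinsics'])
def proj(cam,X):
    K,E=P(cam); X=np.atleast_2d(X); c=X@E[:3,:3].T+E[:3,3]; u=c@K.T; return u[:,:2]/u[:,2:]
def onz(cam,uv,z):
    K,E=P(cam); d=E[:3,:3].T@np.linalg.inv(K)@np.array([uv[0],uv[1],1]); o=-E[:3,:3].T@E[:3,3]
    return o+d*(z-o[2])/d[2]
def tri(obs):
    A=np.zeros((3,3));b=np.zeros(3)
    for cam,uv in obs:
        K,E=P(cam); d=E[:3,:3].T@np.linalg.inv(K)@np.array([uv[0],uv[1],1]); d/=np.linalg.norm(d);o=-E[:3,:3].T@E[:3,3]
        M=np.eye(3)-np.outer(d,d);A+=M;b+=M@o
    return np.linalg.solve(A,b)
E
python3 - <<'E'
from h import *
np.set_printoptions(precision=3,suppress=True)
a=vision.get_image('scene');b=vision.get_image('top')
cv2.imwrite('pics/scene.png',a[:,:,::-1]);cv2.imwrite('pics/top.png',b[:,:,::-1])
for cam in('scene','top'):
    K,E=P(cam);print(cam,K[0,0],K[0,2],K[1,2],-E[:3,:3].T@E[:3,3],E[2,:3])
    for n in('rest','rest_edge','rest_stop','carton_center','carton_top','tumbler_center','cup_center'):
        print(n,[(np.round(d['location']),round(d['conf'],2)) for d in vision.place_of(n,cam)])
    for n in('carton_center','rest'): print(n,[(d['bbox'],round(d['conf'],2)) for d in vision.silhouettes(n,cam)])
s=ctrl.get_state();print(s['clock'],s['tool_rot'],s['contact_force'])
E
```

```text
scene 453.9938198503058 316.08412779733163 245.04932197102346 [-0.417 -0.8    0.803] [ 0.754  0.451 -0.477]
rest [(array([317., 347.]), 0.72)]
rest_edge [(array([296., 321.]), 0.85)]
rest_stop [(array([321., 376.]), 0.86)]
carton_center [(array([252., 382.]), 0.95), (array([270., 308.]), 0.58)]
carton_top [(array([223., 387.]), 0.85), (array([294., 443.]), 0.65), (array([238., 308.]), 0.57), (array([295., 319.]), 0.53)]
tumbler_center [(array([252., 215.]), 0.86)]
cup_center [(array([275., 187.]), 0.75)]
carton_center [([360.8, 214.8, 42.8, 79.0], 0.77), ([284.2, 229.4, 46.8, 78.4], 0.76), ([413.4, 280.1, 57.7, 94.9], 0.58), ([301.9, 284.7, 103.2, 65.6], 0.54)]
rest [([303.1, 284.8, 97.6, 64.0], 0.67)]
top 557.9471441545343 326.07220306044917 232.09094936099578 [-0.221  0.151  1.576] [ 0.473 -0.199 -0.858]
rest [(array([249., 375.]), 0.89)]
rest_edge [(array([253., 343.]), 0.56)]
rest_stop [(array([234., 409.]), 0.81), (array([291., 222.]), 0.7)]
carton_center [(array([240., 324.]), 0.91), (array([178., 348.]), 0.87), (array([217., 461.]), 0.72)]
carton_top [(array([196., 469.]), 0.95), (array([159., 349.]), 0.93), (array([221., 327.]), 0.71)]
tumbler_center [(array([289., 218.]), 0.74)]
cup_center [(array([328., 226.]), 0.86), (array([235., 408.]), 0.47)]
carton_center [([326.9, 145.1, 44.2, 59.4], 0.9), ([310.3, 205.9, 36.2, 64.7], 0.76), ([435.8, 183.4, 56.3, 66.8], 0.63)]
rest [([342.1, 212.9, 80.1, 62.8], 0.78)]
1.0 [[ 0.     0.396  0.918]
 [ 0.     0.918 -0.396]
 [-1.     0.    -0.   ]] [-0.267  0.004 -0.602]
```

View pics/scene.png

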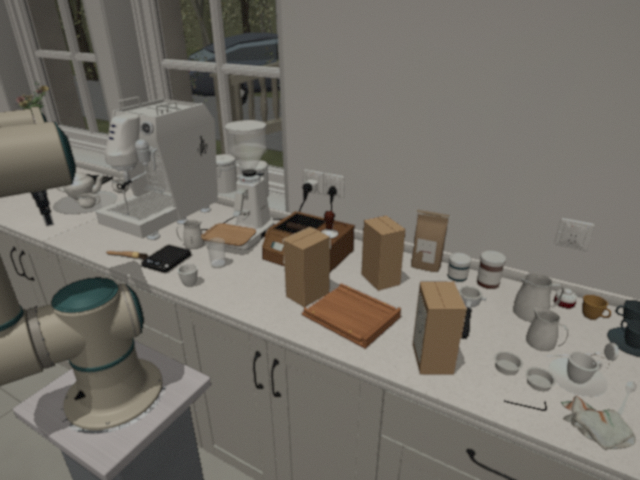

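View pics/top.png

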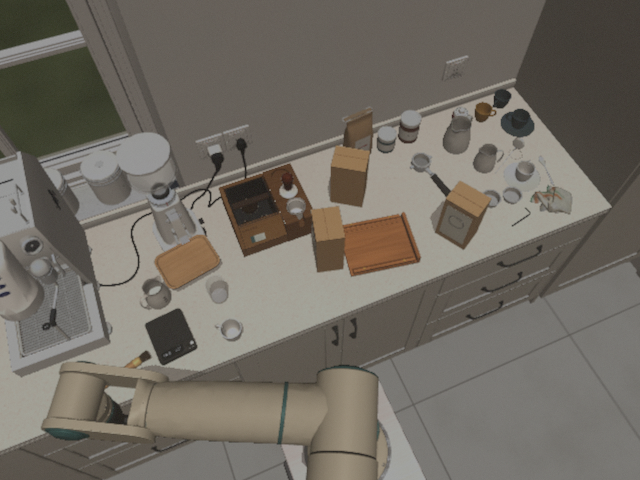

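Three cartons: A scene (308,270)/top (326,240), B scene (382,252)/top (348,178), C scene (440,327)/top (461,217). A is farthest to the robot's left (the top view's left is +y) and stands right at the rest's open end, so it fits. I'll triangulate it and confirm with a crop.

```bash
python3 - <<'E'
from h import *
np.set_printoptions(precision=3,suppress=True)
pr={}
for nm,s,t in [('rest',(347,317),(375,249)),('edge',(321,296),(343,253)),('stop',(376,321),(409,234)),('A',(308,270),(324,240)),('Atop',(308,238),(327,221)),('B',(382,252),(348,178)),('tumbler',(215,252),(218,289)),('cup',(187,275),(226,328))]:
    X=tri([('scene',s),('top',t)]);pr[nm]=X;print(nm,X,proj('scene',X)-s,proj('top',X)-t)
for n,z in [('rest',0),('edge',.012),('stop',.024),('Atop',.2),('tumbler',.045),('cup',.028)]:
    d={'rest':((347,317),(375,249)),'edge':((321,296),(343,253)),'stop':((376,321),(409,234)),'Atop':((308,238),(327,221)),'tumbler':((215,252),(218,289)),'cup':((187,275),(226,328))}[n]
    print(n,onz('scene',d[0],z),onz('top',d[1],z))
a=vision.get_image('scene')[200:370,150:420];b=vision.get_image('top')[170:350,190:440]
a=cv2.resize(a,(540,340),interpolation=2);b=cv2.resize(b,(500,360),interpolation=2)
c=np.zeros((600,800,3),np.uint8)
a=cv2.resize(a,None,fx=.74,fy=.74);b=cv2.resize(b,None,fx=.79,fy=.79)
c=np.zeros((300,800,3),np.uint8);c[:a.shape[0],:a.shape[1]]=a;c[:b.shape[0],402:402+b.shape[1]]=b
cv2.imwrite('pics/crop1.png',c[:,:,::-1])
E
```

```text
rest [ 0.528 -0.336 -0.003] [[-0.233  0.171]] [[ 0.059 -0.25 ]]
edge [ 0.55  -0.233  0.018] [[-1.528  1.09 ]] [[ 0.393 -1.716]]
stop [ 0.507 -0.44   0.043] [[ 1.911 -1.432]] [[-0.51   1.952]]
A [ 0.577 -0.177  0.082] [[ 0.215 -0.156]] [[-0.058  0.253]]
Atop [ 0.57  -0.184  0.196] [[ 0.473 -0.349]] [[-0.144  0.565]]
B [ 0.755 -0.339  0.101] [[-0.576  0.426]] [[ 0.219 -0.652]]
tumbler [0.556 0.176 0.056] [[ 0.805 -0.533]] [[-0.166  1.065]]
cup [0.44  0.193 0.024] [[ 1.532 -0.981]] [[-0.217  1.953]]
rest [ 0.526 -0.338  0.   ] [ 0.526 -0.334  0.   ]
edge [ 0.564 -0.23   0.012] [ 0.547 -0.23   0.012]
stop [ 0.522 -0.429  0.024] [ 0.522 -0.452  0.024]
Atop [ 0.562 -0.188  0.2  ] [ 0.57  -0.185  0.2  ]
tumbler [0.567 0.19  0.045] [0.565 0.174 0.045]
cup [0.43  0.188 0.028] [0.444 0.19  0.028]
```

View pics/crop1.png

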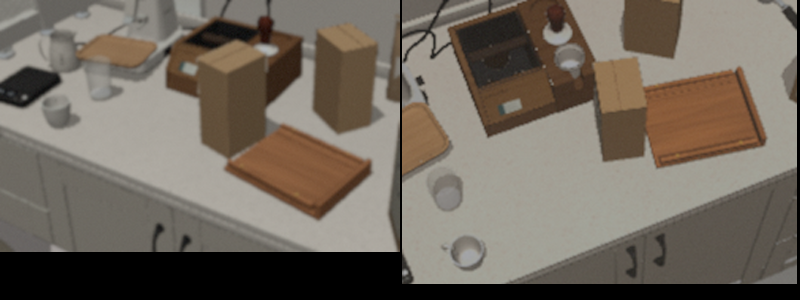

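Crop confirms: A is the carton at the rest's open end, box to its far side. Now I move in for a close view.

```bash
cat >> h.py <<'E'
def plan(goal,yawturn,n,w):
    """n rows straight to world goal, turning tool by yawturn deg about tool x"""
    from scipy.spatial.transform import Rotation as R
    s=ctrl.get_state(); M=np.array(s['tool_rot']); d=(np.array(goal)-s['position'])/n
    rows=[]
    for i in range(n):
        v=M.T@d*100; rows.append('%.2f %.2f %.2f %.2f %g'%(*v,yawturn/n,w)); M=M@R.from_euler('x',yawturn/n,degrees=True).as_matrix()
    for k in range(0,n,10): print('; '.join(rows[k:k+10]))
E
python3 - <<'E'
from h import *
plan([.57,-.07,.30],74.5,18,6)
print(onz('top',(312,222),0.08),onz('top',(312,222),0.0),onz('top',(245,250),.0),onz('scene',(300,272),0.0))
E
```

```text
-0.38 -2.02 3.06 4.14 6; -0.38 -1.79 3.20 4.14 6; -0.38 -1.56 3.32 4.14 6; -0.38 -1.32 3.43 4.14 6; -0.38 -1.06 3.51 4.14 6; -0.38 -0.81 3.58 4.14 6; -0.38 -0.55 3.63 4.14 6; -0.38 -0.28 3.66 4.14 6; -0.38 -0.02 3.67 4.14 6; -0.38 0.24 3.66 4.14 6
-0.38 0.51 3.63 4.14 6; -0.38 0.77 3.59 4.14 6; -0.38 1.03 3.52 4.14 6; -0.38 1.28 3.44 4.14 6; -0.38 1.52 3.34 4.14 6; -0.38 1.76 3.22 4.14 6; -0.38 1.99 3.08 4.14 6; -0.38 2.20 2.93 4.14 6
[ 0.65398496 -0.16897229  0.08      ] [ 0.70081096 -0.18610108  0.        ] [0.68700768 0.0532914  0.        ] [ 0.66401639 -0.09042158  0.        ]
```

Call:
apply_moves(series="-0.4 -2.0 3.1 4.1 6; -0.4 -1.8 3.2 4.1 6; -0.4 -1.6 3.3 4.1 6; -0.4 -1.3 3.4 4.1 6; -0.4 -1.1 3.5 4.1 6; -0.4 -0.8 3.6 4.1 6; -0.4 -0.5 3.6 4.2 6; -0.4 -0.3 3.7 4.2 6; -0.4 0 3.7 4.2 6; -0.4 0.2 3.7 4.2 6")

```text
clock: 2.1
position: [0.4105, 0.1736, 0.2716]
tool_rot: [[0.001, 0.905, 0.424], [0.0, 0.424, -0.905], [-1.0, 0.001, -0.0]]
contact_force: [0.6, 0.5, 0.4]
width: 0.0598
```

Call:
apply_moves(series="-0.4 0.5 3.6 4.1 6; -0.4 0.8 3.6 4.1 6; -0.4 1.0 3.5 4.1 6; -0.4 1.3 3.4 4.1 6; -0.4 1.5 3.3 4.2 6; -0.4 1.8 3.2 4.2 6; -0.4 2.0 3.1 4.2 6; -0.4 2.2 2.9 4.2 6; 0 0 0 0 6")

```text
clock: 3.0
position: [0.5724, -0.0722, 0.3023]
tool_rot: [[-0.001, 0.99, -0.143], [-0.001, -0.143, -0.99], [-1.0, -0.001, 0.001]]
contact_force: [0.2, -0.6, 0.2]
width: 0.0598
```

```bash
python3 - <<'E'
from h import *
np.set_printoptions(precision=3,suppress=True)
s=ctrl.get_state();print(s['clock'],s['position'],s['tool_rot'],s['contact_force'],s['qpos'])
K,E=P('wrist');print(-E[:3,:3].T@E[:3,3],E[2,:3])
save('wrist','w1.png')
for n in('rest_edge','rest_stop','rest','carton_center','carton_top'):
    print(n,[(np.round(d['location']),round(d['conf'],2)) for d in vision.place_of(n,'wrist')])
E
```

```text
3.0 [ 0.572 -0.072  0.302] [[-0.001  0.99  -0.143]
 [-0.001 -0.143 -0.99 ]
 [-1.    -0.001  0.001]] [ 0.16  -0.639  0.185] [-10.833  11.344  63.159  -0.042 105.554  -2.598]
[ 0.582 -0.005  0.444] [-0.04  -0.263 -0.964]
rest_edge []
rest_stop []
rest []
carton_center []
carton_top [(array([385., 330.]), 0.68)]
```

View pics/w1.png

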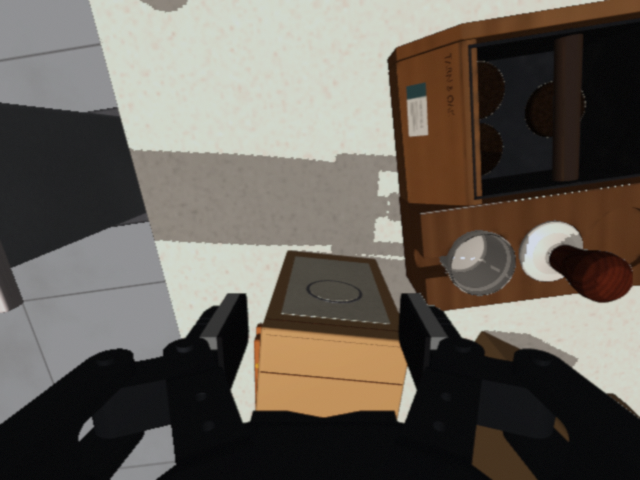

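The wrist view shows the carton's window face towards the tool (window at (333,290)). Its top front edge runs (260,325)–(405,338), its bottom front edge (290,252)–(378,260), and the box lies to the right.

```bash
python3 - <<'E'
from h import *
np.set_printoptions(precision=3,suppress=True)
a,b=onz('wrist',(260,326),.2),onz('wrist',(404,338),.2)
c,d=onz('wrist',(290,252),.0),onz('wrist',(378,260),.0)
print(a,b,np.linalg.norm(a-b),(a+b)/2);print(c,d,np.linalg.norm(c-d),(c+d)/2)
print('box',[onz('wrist',p,.08) for p in [(425,310),(390,55)]],onz('wrist',(423,311),0))
E
```

```text
[ 0.517 -0.122  0.2  ] [ 0.619 -0.146  0.2  ] 0.10412425021049221 [ 0.568 -0.134  0.2  ]
[ 0.521 -0.127  0.   ] [ 0.627 -0.152  0.   ] 0.10905595882564642 [ 0.574 -0.14   0.   ]
box [array([ 0.662, -0.187,  0.08 ]), array([0.648, 0.063, 0.08 ])] [ 0.678 -0.228  0.   ]
```

Call:
apply_moves(series="3 0.3 -0.8 0 6; 3 0.2 -0.7 0 6; 3 0 0 0 6; 3 0 0 0 6; 3 0 0 0 6; 0 0 2.5 0 6; 0 0 2.5 0 6; 0 0 0 0 6")

```text
clock: 4.1
position: [0.5708, -0.1055, 0.1535]
tool_rot: [[0.0, 0.99, -0.139], [-0.001, -0.139, -0.99], [-1.0, 0.0, 0.001]]
contact_force: [-0.0, 1.4, 1.5]
width: 0.0599
```

Call:
apply_moves(series="0 0 0.8 0 6; 0 0 0.8 0 6; 0 0 0.8 0 6; 0 0 0.8 0 6; 0 0 0.8 0 6; 0 0 0 0 6")

```text
clock: 4.7
position: [0.5659, -0.1443, 0.1536]
tool_rot: [[0.001, 0.99, -0.138], [-0.0, -0.138, -0.99], [-1.0, 0.001, 0.0]]
contact_force: [0.8, 0.2, 0.1]
width: 0.0599
```

```bash
python3 - <<'E'
from h import *
np.set_printoptions(precision=3,suppress=True)
s=ctrl.get_state();print(s['clock'],s['position'],s['contact_force'])
a=vision.get_image('scene')[190:370,230:430];b=vision.get_image('top')[150:330,270:470]
cv2.imwrite('pics/p1.png',cv2.resize(np.hstack([a,b]),(800,360),interpolation=2)[:,:,::-1])
E
```

```text
4.7 [ 0.566 -0.144  0.154] [0.781 0.206 0.137]
```

View pics/p1.png

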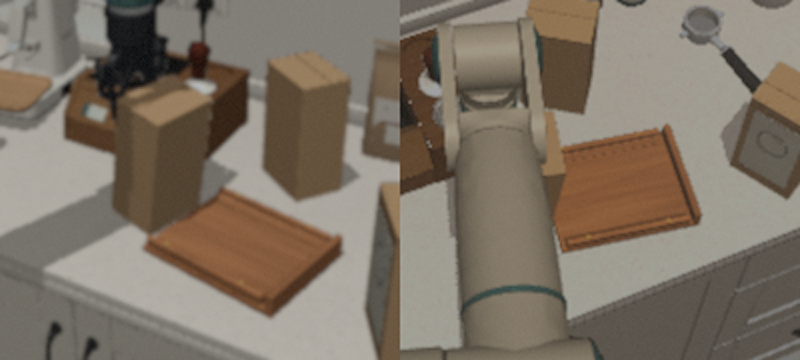

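The carton is still upright and square to the rest at its step. I keep pushing to tip it.

Call:
apply_moves(series="0 0 0.8 0 6; 0 0 0.8 0 6; 0 0 0.8 0 6; 0 0 0.8 0 6; 0 0 0.8 0 6; 0 0 0.6 0 6; 0 0 0 0 6")

```text
clock: 5.5
position: [0.5593, -0.1903, 0.1531]
tool_rot: [[-0.0, 0.99, -0.139], [-0.0, -0.139, -0.99], [-1.0, -0.0, 0.0]]
contact_force: [0.2, -0.5, 0.1]
width: 0.0602
```

```bash
python3 - <<'E'
from h import *
np.set_printoptions(precision=3,suppress=True)
s=ctrl.get_state();print(s['clock'],s['position'],s['contact_force'])
for n in('carton_center','carton_top'):
  print(n,[(np.round(d['location']),round(d['conf'],2)) for d in (vision.get_image('scene') is not None and vision.place_of(n,'scene'))])
a=vision.get_image('scene')[190:370,230:430];b=vision.get_image('wrist')
cv2.imwrite('pics/p2.png',np.hstack([cv2.resize(a,(400,360),interpolation=2),cv2.resize(b,(400,300))[:,:][0:300].copy() if 0 else cv2.copyMakeBorder(cv2.resize(b,(400,300)),0,60,0,0,0)])[:,:,::-1])
E
```

```text
5.5 [ 0.559 -0.19   0.153] [ 0.201 -0.45   0.101]
carton_center [(array([270., 321.]), 0.82), (array([250., 382.]), 0.72)]
carton_top [(array([296., 442.]), 0.9), (array([267., 347.]), 0.67), (array([224., 386.]), 0.64)]
```

View pics/p2.png

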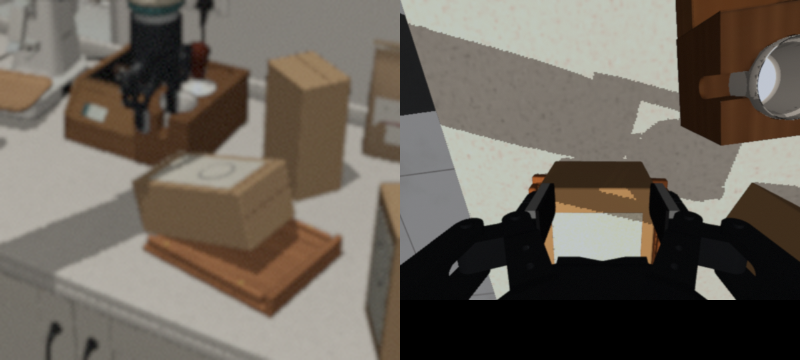

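The carton is tipping over, window up, caught mid-fall. I back off and look from the wrist.

Call:
apply_moves(series="0 0 0 0 6; 0 0 -2 0 6; 0 0 -3 0 6; 0 0 -3 0 6; -2 0 -1.5 0 6; 0 0 0 0 6; 0 0 0 0 6")

```text
clock: 6.5
position: [0.5728, -0.0955, 0.1735]
tool_rot: [[0.001, 0.991, -0.137], [-0.001, -0.137, -0.991], [-1.0, 0.001, 0.0]]
contact_force: [-0.6, -0.4, -1.0]
width: 0.0599
```

```bash
python3 - <<'E'
from h import *
np.set_printoptions(precision=3,suppress=True)
s=ctrl.get_state();print(s['clock'],s['position'],s['contact_force'])
a=vision.get_image('scene')
for n in('carton_center','carton_top','tumbler_center','cup_center'):
  print(n,[(np.round(d['location']),round(d['conf'],2)) for d in vision.place_of(n,'scene')])
b=vision.get_image('wrist')
for n in('carton_center','carton_top','rest_edge'):
  print(n,[(np.round(d['location']),round(d['conf'],2)) for d in vision.place_of(n,'wrist')])
cv2.imwrite('pics/p3.png',np.hstack([cv2.copyMakeBorder(cv2.resize(a[200:370,240:430],(380,340),interpolation=2),0,0,0,0,0),cv2.resize(b,(453,340))])[:,:800][:,:,::-1])
cv2.imwrite('pics/w3.png',b[:,:,::-1])
E
```

```text
6.5 [ 0.573 -0.095  0.173] [-0.619 -0.433 -0.951]
carton_center [(array([295., 342.]), 0.91), (array([253., 384.]), 0.77)]
carton_top [(array([296., 440.]), 0.8), (array([224., 386.]), 0.7), (array([312., 373.]), 0.66)]
tumbler_center [(array([253., 218.]), 0.98)]
cup_center [(array([276., 191.]), 0.83)]
carton_center []
carton_top []
rest_edge []
```

View pics/p3.png

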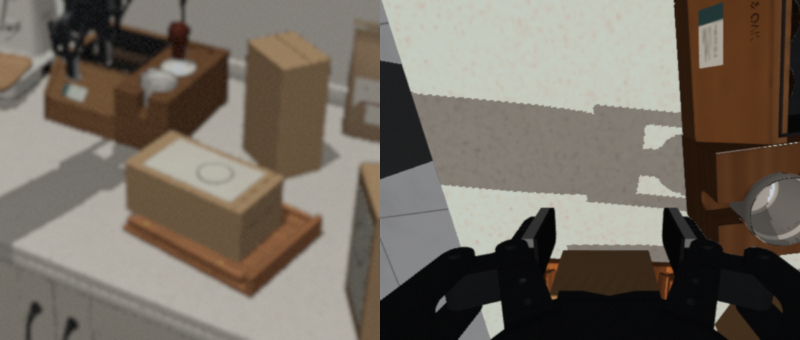

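The carton lies flat in the rest, window up, bottom end towards the open end. I go down behind it with narrower fingers and push it along.

```bash
python3 - <<'E'
from h import *
np.set_printoptions(precision=3,suppress=True)
print('ctr',onz('scene',(342,295),.054),'top',onz('scene',(373,312),.054))
print('tumbler',onz('scene',(218,253),.045),'cup',onz('scene',(191,276),.028))
# bottom-end upper edge in wrist pic (p3 coords ->full)
sc=640/453
for p in [(562,250),(650,250),(552,295),(660,295)]: print(onz('wrist',((p[0]-380)*sc,p[1]*sc),.096),onz('wrist',((p[0]-380)*sc,p[1]*sc),.012))
E
```

```text
ctr [ 0.546 -0.31   0.054] top [ 0.517 -0.42   0.054]
tumbler [0.567 0.177 0.045] cup [0.432 0.173 0.028]
[ 0.52  -0.156  0.096] [ 0.496 -0.204  0.012]
[ 0.6   -0.167  0.096] [ 0.608 -0.22   0.012]
[ 0.501 -0.203  0.096] [ 0.471 -0.27   0.012]
[ 0.605 -0.217  0.096] [ 0.614 -0.289  0.012]
```

Call:
apply_moves(series="2.5 0 0 0 4; 2.5 0 0 0 4; 2.5 0 0 0 4; 2.5 0 0 0 4; 2.5 0 0 0 4; 0 0 0 0 4; 0 0 0 0 4")

```text
clock: 7.65
position: [0.5727, -0.0952, 0.0487]
tool_rot: [[-0.0, 0.99, -0.138], [0.0, -0.138, -0.99], [-1.0, -0.0, -0.0]]
contact_force: [0.2, 0.2, 0.8]
width: 0.04
```

Call:
apply_moves(series="0 -0.3 2 0 4; 0 0 2.5 0 4; 0 0 2.5 0 4; 0 0 2 0 4; 0 0 0.5 0 4; 0 0 0.5 0 4; 0 0 0.5 0 4; 0 0 0.5 0 4; 0 0 0.5 0 4; 0 0 0 0 4")

```text
clock: 8.65
position: [0.5542, -0.2083, 0.0486]
tool_rot: [[0.001, 0.991, -0.137], [0.0, -0.137, -0.991], [-1.0, 0.001, -0.0]]
contact_force: [-0.3, 1.4, 0.5]
width: 0.0399
```

```bash
python3 - <<'E'
from h import *
np.set_printoptions(precision=3,suppress=True)
s=ctrl.get_state();print(s['clock'],s['position'],s['contact_force'])
a=vision.get_image('scene');b=vision.get_image('wrist');cv2.imwrite('pics/w4.png',b[:,:,::-1])
for n in('carton_center','carton_top','rest_edge','rest_stop'):
  print(n,[(np.round(d['location']),round(d['conf'],2)) for d in vision.place_of(n,'scene')])
E
```

```text
8.65 [ 0.554 -0.208  0.049] [-0.332  1.363  0.455]
carton_center [(array([254., 380.]), 0.88), (array([299., 342.]), 0.84)]
carton_top [(array([311., 376.]), 0.96), (array([296., 440.]), 0.9), (array([225., 385.]), 0.85)]
rest_edge []
rest_stop [(array([319., 380.]), 0.56)]
```

Force has begun (about 1.4 N). I continue in small steps and watch for the jump at the stop.

Call:
apply_moves(series="0 0 0.4 0 4; 0 0 0.4 0 4; 0 0 0.4 0 4; 0 0 0.4 0 4")

```text
clock: 9.35
position: [0.5516, -0.2247, 0.0483]
tool_rot: [[0.0, 0.991, -0.138], [0.0, -0.138, -0.991], [-1.0, 0.0, -0.0]]
contact_force: [1.3, 4.0, 2.1]
width: 0.0403
```

Call:
apply_moves(series="0 0 0.3 0 4; 0 0 0.3 0 4")

```text
clock: 9.55
position: [0.5507, -0.2307, 0.0483]
tool_rot: [[0.0, 0.99, -0.138], [0.0, -0.138, -0.99], [-1.0, -0.0, -0.0]]
contact_force: [0.5, 5.5, 1.7]
width: 0.0402
```

Call:
apply_moves(series="0 0 0.2 0 4; 0 0 0.2 0 4")

```text
clock: 9.75
position: [0.5506, -0.2333, 0.0483]
tool_rot: [[0.001, 0.991, -0.137], [0.003, -0.137, -0.991], [-1.0, 0.001, -0.003]]
contact_force: [4.7, 15.9, 3.9]
width: 0.0402
```

The force jumped to 16 N at y=-0.233, close to the -0.235 predicted for home. I back away and check.

Call:
apply_moves(series="0 0 -0.5 0 4; 0 0 -1.5 0 4; 0 0 -2.5 0 4; 0 0 -3 0 4; -2.5 0 -3 0 4; -4 0 0 0 4; -4 0 0 0 4; -4 0 0 0 4; -4 0 -3 0 4; -2 0 -4 0 4")

```text
clock: 10.75
position: [0.5748, -0.0615, 0.2577]
tool_rot: [[0.006, 0.99, -0.141], [-0.002, -0.141, -0.99], [-1.0, 0.006, 0.001]]
contact_force: [1.0, -0.1, 0.5]
width: 0.0401
```

```bash
python3 - <<'E'
from h import *
np.set_printoptions(precision=3,suppress=True)
s=ctrl.get_state();print(s['clock'],s['position'],s['contact_force'])
a=vision.get_image('scene');b=vision.get_image('top')
for cam in('scene','top'):
 for n in('carton_center','carton_top','rest_edge','rest_stop','tumbler_center','cup_center'):
  print(cam,n,[(np.round(d['location']),round(d['conf'],2)) for d in vision.place_of(n,cam)])
a=cv2.resize(a[240:360,270:410],(467,400),interpolation=2);b=cv2.resize(b[190:290,325:435],(440,400),interpolation=2)
cv2.imwrite('pics/p5.png',cv2.resize(np.hstack([a,b]),(800,353))[:,:,::-1])
E
```

```text
10.75 [ 0.575 -0.061  0.258] [ 0.975 -0.121  0.543]
scene carton_center [(array([302., 351.]), 0.79), (array([255., 384.]), 0.74), (array([316., 350.]), 0.55)]
scene carton_top [(array([226., 386.]), 0.96), (array([317., 384.]), 0.82), (array([293., 442.]), 0.6)]
scene rest_edge [(array([295., 321.]), 0.87), (array([273., 187.]), 0.67)]
scene rest_stop [(array([320., 380.]), 0.59)]
scene tumbler_center [(array([255., 217.]), 0.9)]
scene cup_center [(array([275., 187.]), 0.69)]
top carton_center [(array([218., 460.]), 0.9), (array([239., 377.]), 0.69), (array([177., 348.]), 0.58)]
top carton_top [(array([232., 407.]), 0.87), (array([199., 471.]), 0.67), (array([158., 348.]), 0.62)]
top rest_edge [(array([250., 343.]), 0.59)]
top rest_stop [(array([235., 408.]), 0.92)]
top tumbler_center []
top cup_center [(array([330., 230.]), 0.95), (array([289., 216.]), 0.18)]
```

View pics/p5.png

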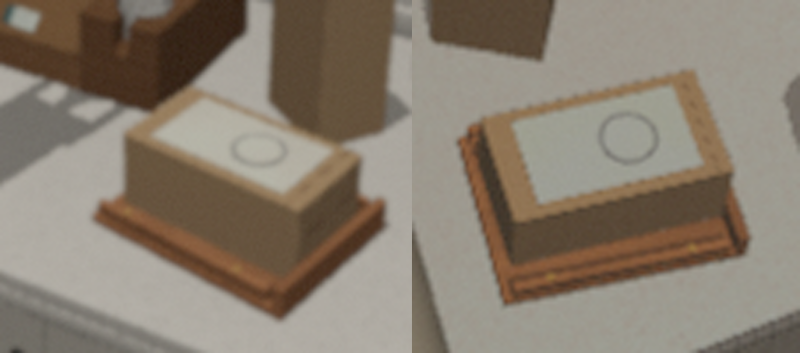

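```bash
python3 - <<'E'
from h import *
np.set_printoptions(precision=4,suppress=True)
S=lambda p:(270+p[0]/2.942-.3,240+p[1]/2.942-.3)
T=lambda p:(325+(p[0]-412)/3.528-.3,190+p[1]/3.53-.3)
R={}
for nm,f,cam,pts in [('scene',S,'scene',dict(bl=(125,135),br=(190,90),tr=(360,155),tl=(298,210))),('top',T,'top',dict(br=(482,120),tr=(692,70),tl=(735,177),bl=(520,222)))]:
    c={k:onz(cam,f(p),.096)[:2] for k,p in pts.items()}
    mb,mt=(c['bl']+c['br'])/2,(c['tl']+c['tr'])/2;d=mt-mb
    print(nm,'bottom mid',mb,'top mid',mt,'len',np.linalg.norm(d),'ang',np.degrees(np.arctan2(d[0],-d[1])),'wid',np.linalg.norm(c['tl']-c['tr']))
# rest corners
a,b,c=[onz('scene',S(p),z)[:2] for p,z in [((95,217),0),((280,318),0),((385,205),.036)]]
print('scene rest open-near',a,'stop-near',b,'stop-far',c,np.linalg.norm(a-b),np.linalg.norm(b-c)); d=b-a;print(np.degrees(np.arctan2(d[0],-d[1])))
a,b,c=[onz('top',T(p),0)[:2] for p in [(508,304),(748,252),(460,142)]]
print('top rest open-near',a,'stop-near',b,'open-far',c,np.linalg.norm(a-b),np.linalg.norm(a-c)); d=b-a;print(np.degrees(np.arctan2(d[0],-d[1])))
u=d/np.linalg.norm(d); v=np.array([-u[1],u[0]])
print('tri center',tri([('scene',(351,302)),('top',(377,239))]),'top',tri([('scene',(384,317)),('top',(407,232))]),'stop',tri([('scene',(380,320)),('top',(408,235))]))
E
```

```text
scene bottom mid [ 0.5424 -0.2507] top mid [ 0.5189 -0.4425] len 0.1931620917248274 ang -6.989636286359584 wid 0.10704827937435467
top bottom mid [ 0.5458 -0.2506] top mid [ 0.5167 -0.4431] len 0.19466740991449077 ang -8.59934140319536 wid 0.1146983577600876
scene rest open-near [ 0.4748 -0.2176] stop-near [ 0.4328 -0.4383] stop-far [ 0.5895 -0.4726] 0.22469046003590729 0.16049378950621804
-10.782142921478608
top rest open-near [ 0.4673 -0.2261] stop-near [ 0.43   -0.4473] open-far [ 0.6383 -0.2543] 0.2243369782164305 0.17332305579022242
-9.570014718404229
tri center [ 0.5356 -0.3427  0.0468] top [ 0.5267 -0.4465  0.0387] stop [ 0.5137 -0.4427  0.0376]
```

Both views put the bottom end about 12 mm inside the open end, with angle error about 1–3° and lateral offset about 7 mm. One close wrist view will confirm before handing in.

Call:
apply_moves(series="0 0 4 0 4; 0 0 4 0 4; 0 0 4 0 4; 0 0 4 0 4; 0 0 0 0 4")

```text
clock: 11.95
position: [0.551, -0.2239, 0.2528]
tool_rot: [[-0.001, 0.99, -0.143], [-0.001, -0.143, -0.99], [-1.0, -0.001, 0.001]]
contact_force: [-0.8, 0.0, -0.1]
width: 0.0401
```

```bash
python3 - <<'E'
from h import *
save('wrist','w6.png')
E
```

```text
(no output)
```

View pics/w6.png

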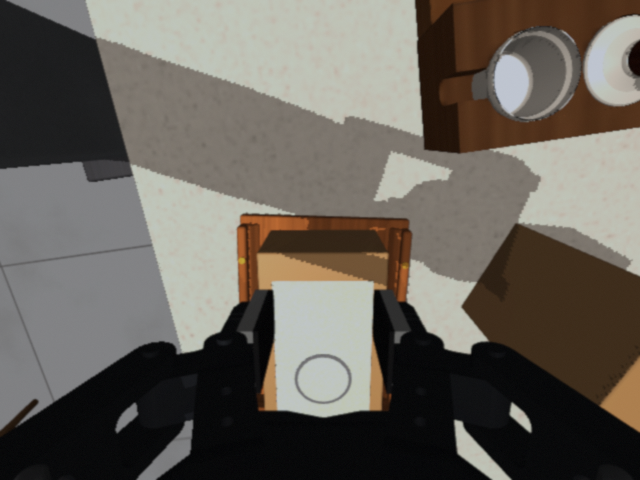

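The rest's open edge runs (241,217)–(408,221), and the carton's bottom-end lower edge (268,231)–(384,233), nearly parallel, inside the guides.

```bash
python3 - <<'E'
from h import *
np.set_printoptions(precision=4,suppress=True)
g=cv2.cvtColor(cv2.imread('pics/w6.png'),cv2.COLOR_BGR2GRAY).astype(int)
for c in(280,320,370): print(c,g[208:258,c])
e1,e2=onz('wrist',(241,217),.012),onz('wrist',(408,221),.012);b1,b2=onz('wrist',(268,231),.012),onz('wrist',(384,233),.012);t1,t2=onz('wrist',(259,252),.096),onz('wrist',(388,252),.096)
u=(e2-e1)/np.linalg.norm(e2-e1);n=np.array([u[1],-u[0],0])
m=(e1+e2)/2
for a,b in((b1,b2),(t1,t2)): q=(a+b)/2-m;print(q@n,q@u,np.linalg.norm(b-a),np.degrees(np.arcsin(np.cross(u,(b-a)/np.linalg.norm(b-a))[2])))
print(np.linalg.norm(e2-e1),n)
E
```

```text
280 [135 169 186 190 185 155 102  60  65  93 110 114 115 113 113 113 115 115
 114 115 111  93  60  42  40  40  41  41  41  41  41  42  41  41  41  42
  42  41  41  41  39  39  40  43  67 110 140 154 158 159]
320 [119 118 119 117 116 115 109  89  52  40  50  58  61  61  61  60  60  61
  62  61  60  54  43  39  40  40  40  38  40  38  39  40  40  39  40  40
  39  40  40  38  39  39  39  43  55  71  82  88  89  88]
370 [117 117 117 119 119 120 119 119 107  71  42  47  55  58  58  59  59  59
  59  68  85  76  53  41  39  40  39  40  39  40  42  41  40  39  41  40
  41  41  41  41  41  41  40  49  82 117 128 105  91  90]
0.01374432288303005 0.0018403019101234299 0.1207570163091188 0.3852172154624004
0.010400112467793831 -0.0008227146901230016 0.10633926256556417 1.405887794666248
0.17225792282080385 [-0.1649 -0.9863  0.    ]
```

```bash
python3 -c "
from station import order,ctrl
print(order.hand_in(), ctrl.get_state()['clock'])"
```

```text
the job is handed in; nothing more can be done
the job is handed in; nothing more can be done
```

The carton lies on its back in the rest, window up and home against the end stop, and the job is handed in at about 12 s.

**What I did:** I picked the leftmost of the three cartons, the one standing at the rest's open end. I pushed near its top with both fingers, square to the rest, until it tipped over the step. Then I pushed the bottom end along until the force rose to 16 N at the stop, and pulled clear.

**Last checks:**
- **Home:** the close wrist view puts the bottom end 10–14 mm inside the open end (14 mm is exactly home). The earlier scene and top views gave about 12 mm, so at most about 4 mm short of the stop; the limit is 8 mm.
- **Centring and angle:** within 2 mm of the middle line and about 1° by the wrist view. The scene and top views gave 7 mm off centre and 1–4°, so they disagree a little, but all are inside the limits.
- **Flatness:** judged by eye from the pictures, not measured.
- **Cup and tumbler:** never approached. In the scene camera they showed within a few pixels of where they started. In the last top picture the network found the cup, but reported nothing under the tumbler's name.
- **Gripper:** about 15 cm above the carton at hand-in, touching nothing.

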